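Count out three pipe nipples on the tipping counting board

TASK

Count out three pipe nipples with the tipping board: pull the spring index pin, turn it into its rest notch so that it stays out by itself and take your hand off it, then tip the board by its handle, handle end up until nipples have rolled over the pockets to the far end, then handle end down so that the excess runs back into the channel. Finish with one nipple in each of the three pockets, the other two in the channel, and the board level and locked again with the index pin turned back and sprung fully home. Do not touch or spill the nipples, and leave the other things on the bench where they are.

Things in the scene. Friction and masses are not known exactly. Their poses are not given: they have to be found in the camera images.
- board (a joint): Tilt of the counting board about its level pivot (rad). 0 = level; positive = handle end up; negative = handle end down; stops at -0.62 and +0.62. The pivot is stiff (0.8 N m): unlocked, the board stays where it is left, and with the nipples takes about 4 to 8 N at the handle. The index pin, when home, locks it level (play 0.03); the pin snaps home only within about 0.03 of level.
- pin_pull (a joint): How far the index pin is pulled out along its axis (m). 0 = home (locked), about 0.011 = resting in the rest notch, 0.022 = as far as it goes. A spring draws it in: 6 N at home, 10 N at 0.014. It must be out at least 0.0145 to turn over the collar between deep slot and rest notch.
- pin_turn (a joint): Turn of the index pin's wing knob about the pin axis (rad), counter-clockwise seen from the knob end. 0 = cross bar over the deep slot (pin can spring home); 1.2 = over the 3 mm deep rest notch, where it stays out when let go. It turns only when pulled out past the collar, from 0 to a stop at about 1.3.
- knob_grip (a point): Middle of the index pin's black wing knob (44 mm long, 12 thick, 26 tall; pinch its 12 mm), on the right side of the stand seen from the handle. Own z: outward along the pin, the pull direction, leaning 40 degrees from vertical toward the handle end; x: along the wing; y: across its thickness. Along z the wing ends 12 mm beyond and 14 mm below this point; the collar (16 mm radius) begins 30 mm below.
- handle_grip (a point): Middle of the round black grip of the bow handle at the board's near end, 16 mm diameter, 60 mm long, 40 mm clear of the end wall. Turns with the board. Own y: along the grip, parallel to the pivot; x: along the board, away from the handle; z: up from the board. It lies 197 mm from the pivot axis along -x and 16 mm above it along z.
- pivot (a point): On the pivot axis, middle of the board's width, 145 mm above the bench. Fixed to the stand: x points along the level board away from the handle, y along the pivot axis, z up. The stand (dark steel base 200 x 190 mm, two cheeks 116 mm apart) is bolted down.
- deck_edge (a point): On the board at deck height, mid-width, where channel meets deck; axes as handle_grip. The board is an open tray 302 x 92 mm, wooden deck, aluminium walls 34 mm above it. x < 0: the channel, 124 mm long, its floor falling at 0.12 rad toward the handle, so nipples stay in it when level. x > 0: three pockets, then from 117 mm a flat apron 51 mm long to the far wall.
- pocket0 (a point): Where the centre of a nipple lies when it is seated in the pocket that is nearest the channel. The pockets are cross grooves 27 mm wide, 82 mm long and 22 mm deep, 39 mm apart, at x = 25.5, 64.5 and 103.5 mm from deck_edge; a seated nipple stands 2 mm proud of the deck and the others roll over it. Turns with the board.
- pocket1 (a point): Where the centre of a nipple lies when it is seated in the pocket that is the middle one. The pockets are cross grooves 27 mm wide, 82 mm long and 22 mm deep, 39 mm apart, at x = 25.5, 64.5 and 103.5 mm from deck_edge; a seated nipple stands 2 mm proud of the deck and the others roll over it. Turns with the board.
- pocket2 (a point): Where the centre of a nipple lies when it is seated in the pocket that is farthest from the channel. The pockets are cross grooves 27 mm wide, 82 mm long and 22 mm deep, 39 mm apart, at x = 25.5, 64.5 and 103.5 mm from deck_edge; a seated nipple stands 2 mm proud of the deck and the others roll over it. Turns with the board.
- nipple0: One of five alike oiled black-iron pipe nipples, 24 mm diameter, 76 mm long, 80 g, threaded at both ends. Origin at the middle of its axis; its y runs along the axis. At the start all five lie side by side in the channel. Tipped to 0.5 rad or more they roll and slide over filled pockets to the far end within about a second; one that hangs up moves on with more tilt or another tip.
- nipple1: One of five alike oiled black-iron pipe nipples, 24 mm diameter, 76 mm long, 80 g, threaded at both ends. Origin at the middle of its axis; its y runs along the axis. At the start all five lie side by side in the channel. Tipped to 0.5 rad or more they roll and slide over filled pockets to the far end within about a second; one that hangs up moves on with more tilt or another tip.
- nipple2: One of five alike oiled black-iron pipe nipples, 24 mm diameter, 76 mm long, 80 g, threaded at both ends. Origin at the middle of its axis; its y runs along the axis. At the start all five lie side by side in the channel. Tipped to 0.5 rad or more they roll and slide over filled pockets to the far end within about a second; one that hangs up moves on with more tilt or another tip.
- nipple3: One of five alike oiled black-iron pipe nipples, 24 mm diameter, 76 mm long, 80 g, threaded at both ends. Origin at the middle of its axis; its y runs along the axis. At the start all five lie side by side in the channel. Tipped to 0.5 rad or more they roll and slide over filled pockets to the far end within about a second; one that hangs up moves on with more tilt or another tip.
- nipple4: One of five alike oiled black-iron pipe nipples, 24 mm diameter, 76 mm long, 80 g, threaded at both ends. Origin at the middle of its axis; its y runs along the axis. At the start all five lie side by side in the channel. Tipped to 0.5 rad or more they roll and slide over filled pockets to the far end within about a second; one that hangs up moves on with more tilt or another tip.
- tape: Bystander: roll of black tape, 55 mm across, 19 mm tall, lying flat on the bench; origin at the centre of its underside.
- elbow: Bystander: dark iron pipe elbow, 51 x 51 x 34 mm, lying on the bench; origin at its underside.
- drain_cock: Bystander: bright metal drain cock, 100 mm long, 27 mm wide, 44 mm tall, lying on the bench; origin at its underside.
Things that resemble listed ones, but are neither listed nor needed, are in the scene too. Leave any orange or pink look-alike of the nipple0 alone.

How it is judged:
By the outcome, as a careful person would: the job done as asked, in the order asked, and still so for the second after the job is handed in, with the robot touching nothing.
It also fails if it takes over 72 s, if anything falls off the work surface, if the arm or the gripper's body presses on something with over 40 N, if the wrist force passes 120 N, or if a joint passes its speed limit or range.

ROBOT

A 6-joint arm with a two-finger parallel gripper is mounted at the origin on a cart in front of the work surface, level with it; the furniture and walls round the work are solid. World frame = base frame: x ahead of the robot, y to its left, z up, the work surface at z = 0. Lengths are in mm, angles in rad, forces in N, time in s.
With the tool pointing down it reaches from about 300 to 775 mm from the base axis. Payload 14.6 kg.
Tool frame: the origin (TCP) lies where the fingers leave the gripper's body, on its centre line; the fingertips stand 97 mm ahead of it and the grasp point (between the pads) lies 78 mm ahead of it; z points along the fingers, y is the line along which they close (so a half turn about z gives the same grasp; the last joint's range is limited). The gripper opens to 94 mm and grips with 3 to 60 N. Pads are 16 mm wide; open, the fingers measure 119 mm over their backs; the gripper's body (75 mm by 177 mm) begins 78 mm behind the grasp point.
Start: joints at [1.074, 0.3, 1.521, -0, 1.321, -0.067], TCP at [229.175, 499.969, 302.646] pointing down, gripper open.
Joint ranges: [-3.03, 3.03], [-0.79, 2.21], [0.23, 2.52], [-1.04, 4.18], [0, 3.07], [-2.55, 2.55]. Speed limits (rad/s): [2.22, 2.22, 2.57, 3.14, 3.14, 3.14].

INTERFACE

Orientations are given as a unit quaternion [w, x, y, z].
In Python, from plant import sense, capture, sign_off gives the robot as it stands.
- The arm moves only by the tool jog_arm, never from a script. Its argument "deltas" is a list of rows, each an object with "delta_pos": the shift along the tool's x, y, z in m, a list of three; "angular": the turn, a rotation vector about the tool's x, y, z in degrees, a list of three; "fingers": the closure, from 0 (fully open) to 1 (shut). In form: [{"delta_pos": [tx, ty, tz], "angular": [wx, wy, wz], "fingers": fingers}, ...]. A call has exactly 5 rows; each row is the pose to reach, as a shift and turn from the pose commanded when the call began, along the tool's axes at that moment; what a row does not reach only later rows make up. A row lasts 1/10 s, in which the tool goes at most 50 mm and 8.59 degrees, less where a joint would pass 70% of its speed; a pose out of reach is approached as far as the arm can. A call with a gripper value outside its range is refused whole. The fingers move at their own pace and stop on an object; the grip force is fixed at half the most. Time passes only in rows, so rows that repeat a pose let the fingers close, or fill a call up. It gives the time, the measured TCP pose, the force, the opening and the grip force at its end, in the units of the state.
- sense(): the state, without advancing time (a new reading comes with each control period).
- capture(name): name is "side" or "top" or "wrist"; returns a dict with "image" (384x512x3 uint8, red, green, blue), "intrinsics" (3x3 intrinsics, pixels), "R" (3x3) and "t" (3): a world point X has camera coordinates R X + t. Camera axes: x right, y down, z forward; pixel columns grow to the right and rows downward; lengths in mm; the calibration is good to about 2 mm. A picture is of the moment at which its call begins. There is no depth.
- sign_off(): hands the job in; it is judged then, once.
The state is a dict: "time_s": time; "q": joint angles; "qvel": joint speeds; "joint_torque": joint torques, N m; "ee_pos": TCP position; "orientation": TCP orientation; "ft_force": force on the tool from outside, world axes, zero at the start; "ft_torque": the same for the moment, N m; "finger_gap": opening from 0.0 (shut) to 1.0 (fully open); "gripper_force": force on a finger pad.
Only numpy, scipy, OpenCV 4.12 (cv2) and the standard library are available. Lean on these libraries where they do the work, as an engineer would, in place of code of your own. Each camera call takes 0.05 s, during which the arm holds its last target. There are 200 camera calls.

## Working session

There is one attempt and no reset: what is moved stays moved. The work goes in short steps, Python scripts to look and compute and a tool call to move; the robot and the scene stay as the last step left them, time stands still between calls to the robot, and variables do not carry over. Pictures are saved under pics/ and viewed, at most 10 in all, crops included, and the job is handed in when it is done.

Besides the shell and the picture viewer there is one more tool, called after "Emit:" by a JSON object that holds its "op" and its "data", one argument or row to a line. jog_arm: Moves the arm, as the interface text tells. Its arguments: {"type":"object","properties":{"deltas":{"type":"array"}},"required":["deltas"]}

```bash
mkdir -p pics; cat > h.py <<'E'
import numpy as np, cv2
from plant import sense, capture, sign_off
from scipy.spatial.transform import Rotation as R
def cap(n,f=None):
    c=capture(n); c={k:np.array(v) for k,v in c.items()}
    if f: cv2.imwrite('pics/'+f,c['image'][:,:,::-1]); np.savez('pics/'+f[:-4]+'.npz',**c)
    return c
def ld(f): return dict(np.load('pics/'+f+'.npz'))
def ray(c,u,v):
    d=c['R'].T@np.linalg.solve(c['intrinsics'],[u,v,1.]); o=-c['R'].T@c['t']; return o,d/np.linalg.norm(d)
def plane(c,u,v,z):
    o,d=ray(c,u,v); return o+d*(z-o[2])/d[2]
def proj(c,X):
    p=c['intrinsics']@(c['R']@np.array(X,float)+c['t']); return p[:2]/p[2]
def tri(c1,p1,c2,p2):
    o1,d1=ray(c1,*p1);o2,d2=ray(c2,*p2)
    s=np.linalg.lstsq(np.c_[d1,-d2],o2-o1,rcond=None)[0]
    a=o1+d1*s[0];b=o2+d2*s[1]; return (a+b)/2,np.linalg.norm(a-b)
def pose():
    s=sense(); q=s['orientation']; return np.array(s['ee_pos']),R.from_quat([q[1],q[2],q[3],q[0]])
def delta(pos,Rt):
    p,r=pose(); return np.round(r.inv().apply(np.array(pos)-p)/1000,4), np.round((r.inv()*Rt).as_rotvec(degrees=True),2)
E
python3 - <<'E'
from h import *
a=cap('side','side0.png');b=cap('top','top0.png')
s=sense();print(s)
for c in(a,b): print(-c['R'].T@c['t'],c['R'].round(2).tolist(),c['intrinsics'][0,0])
E
```

```text
{'time_s': 0.1, 'q': array([ 1.07439121e+00,  3.00394581e-01,  1.52150702e+00,  1.00291824e-05,
        1.32070700e+00, -6.65932964e-02]), 'qvel': array([-0.00010008,  0.00069653, -0.00285524, -0.00116116,  0.00128553,
        0.00382418]), 'joint_torque': array([-8.02985069e-04, -5.32642794e+01, -3.53286660e+01,  7.08655547e-02,
        2.35187646e-02, -7.51257880e-05]), 'ee_pos': array([229.118661  , 499.85720131, 302.15958274]), 'orientation': array([-1.45780382e-04,  2.13256689e-01,  9.76996073e-01, -4.86632057e-04]), 'ft_force': array([-0.26580055, -0.16866358,  0.1465671 ]), 'ft_torque': array([ 0.01922332, -0.00325784, -0.05269087]), 'gripper_force': 0.0, 'finger_gap': 0.9979104128622915}
[  276.8906717  -1035.9147713    824.43377812] [[0.95, -0.31, -0.02], [-0.19, -0.5, -0.85], [0.25, 0.81, -0.53]] 446.20478341268125
[ 492.68709819  -12.44635013 1200.02448798] [[0.02, -1.0, 0.01], [-1.0, -0.02, -0.07], [0.07, -0.01, -1.0]] 357.45160675674697
```

```bash
python3 - <<'E'
import cv2,numpy as np
a=cv2.imread('pics/side0.png');b=cv2.imread('pics/top0.png')
for n,i in(('A',a),('B',b)): cv2.imwrite(f'pics/{n}.png',cv2.resize(i,(800,600),interpolation=cv2.INTER_CUBIC))
E
```

```text
(no output)
```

View pics/A.png

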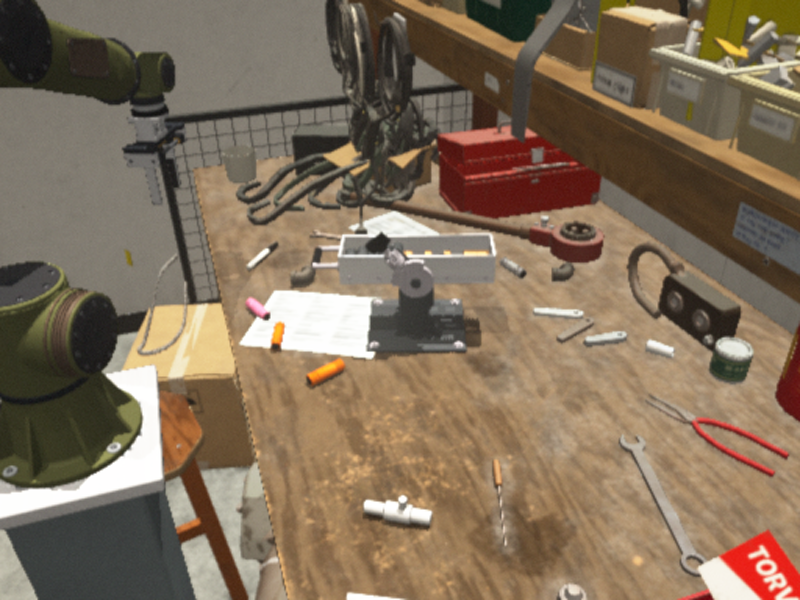

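View pics/B.png

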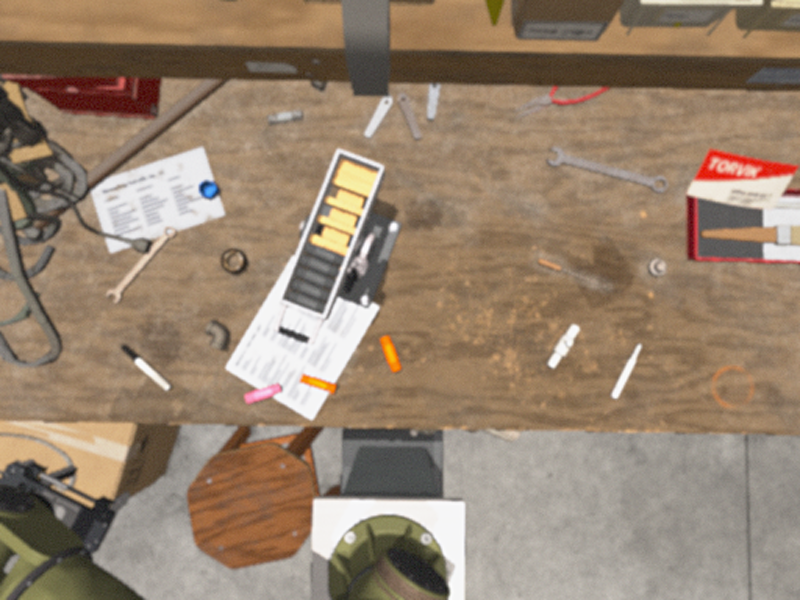

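The side view shows the tray at (415,260), the black wing knob at (378,243) and the handle at (325,257). In the top view the tray runs from (362,155) to (305,310), with the handle at (293,333) and the knob near (352,280). The five dark nipples lie in the channel, and the orange and pink look-alikes are on the paper and bench. I'll enlarge both views to confirm.

```bash
python3 - <<'E'
import cv2,numpy as np
a=cv2.imread('pics/side0.png')[140:230,190:325];b=cv2.imread('pics/top0.png')[90:225,170:265]
A=cv2.resize(a,None,fx=3.5,fy=3.5,interpolation=cv2.INTER_CUBIC);B=cv2.resize(b,None,fx=4.4,fy=4.4*1,interpolation=cv2.INTER_CUBIC)[:,:]
B=cv2.resize(b,None,fx=3.4,fy=3.4,interpolation=cv2.INTER_CUBIC)
B=cv2.resize(b,None,fx=3.4,fy=4.4,interpolation=cv2.INTER_CUBIC)
o=np.zeros((600,800,3),np.uint8);o[:A.shape[0],:A.shape[1]]=A;o[:B.shape[0],475:475+B.shape[1]]=B[:600]
cv2.imwrite('pics/C.png',o)
E
```

```text
(no output)
```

View pics/C.png

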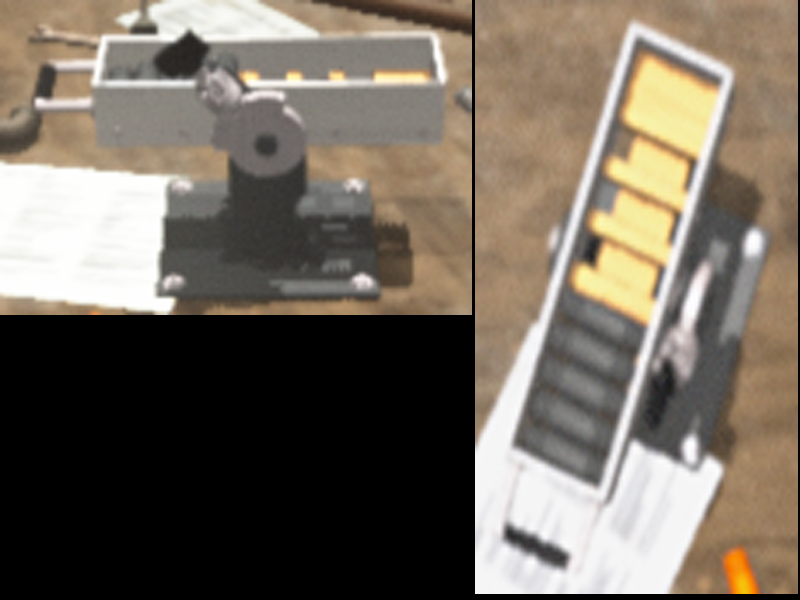

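The crop shows the handle grip at side (45,88) and top (535,545). The black wing knob is at side (182,52) and top (660,392), on the right of the stand as seen from the handle, which fits the description. All five nipples are in the channel.

```bash
python3 - <<'E'
from h import *
a=ld('side0');b=ld('top0')
S=lambda x,y:(190+x/3.5-.4,140+y/3.5-.4); T=lambda x,y:(170+(x-475)/3.4-.4,90+y/4.4-.4)
P={}
for n,s,t in [('farR',(443,83),(731,74)),('farL',(438,36),(636,25)),('nearR',(98,83),(605,497)),('nearL',(102,38),(514,457)),('knob',(182,53),(660,392)),('handle',(45,88),(536,545)),('baseNR',(172,284),(692,450)),('baseFR',(363,284),(755,243))]:
    P[n],e=tri(a,S(*s),b,T(*t)); print(n,P[n].round(1),round(e,1))
x=(P['farR']+P['farL']-P['nearR']-P['nearL'])[:2]; print('yaw rim',np.degrees(np.arctan2(x[1],x[0])),np.linalg.norm(x)/2)
x=(P['baseFR']-P['baseNR'])[:2]; print('yaw base',np.degrees(np.arctan2(x[1],x[0])))
print('center',sum(P[k] for k in('farR','farL','nearR','nearL'))/4)
# masks: dark handle centroid
import cv2
for c,(u0,v0,u1,v1) in((a,(193,155,206,175)),(b,(175,205,200,222)),(a,(232,146,252,164)),(b,(218,168,236,190))):
    g=c['image'][v0:v1,u0:u1].max(2); m=g<45; n,l,st,ce=cv2.connectedComponentsWithStats(m.astype(np.uint8)); i=1+st[1:,4].argmax(); ys,xs=np.nonzero(l==i); print(ce[i]+[u0,v0],st[i], np.linalg.eigh(np.cov(xs,ys))[1][:,1].round(2))
E
```

```text
farR [804.3  21.  189.5] 1.1
farL [836.  101.9 190. ] 0.7
nearR [526.6 119.1 192.7] 1.2
nearL [550.2 194.6 195.7] 0.3
knob [589.9  72.  232.6] 0.9
handle [493.3 181.  162.8] 2.1
baseNR [568.3  58.9  12.3] 1.7
baseFR [7.276e+02 4.000e-01 1.270e+01] 2.0
yaw rim -18.70983874113771 297.47379612477107
yaw base -20.14955882385393
center [679.25557488 109.13061905 191.98702527]Traceback (most recent call last):
  File "<stdin>", line 13, in <module>
ValueError: attempt to get argmax of an empty sequence
```

```bash
cat >> h.py <<'E'
yaw=np.radians(-19.6)
ex=np.array([np.cos(yaw),np.sin(yaw),0]);ey=np.array([-np.sin(yaw),np.cos(yaw),0]);ez=np.array([0,0,1.])
pin=-np.sin(np.radians(40))*ex+np.cos(np.radians(40))*ez
def tool(z,y): return R.from_matrix(np.c_[np.cross(y,z),y,z])
RK=tool(-pin,ey)
PIV=np.array([679.5,109.5,145]);KN=np.array([590,72,232.])
E
python3 - <<'E'
from h import *
g=KN+70*pin
print(delta(g+78*pin,RK), g+78*pin)
p,r=pose();print(p)
E
```

```text
(array([-0.4116, -0.2469, -0.043 ]), array([ -1.81, -39.98,  -4.8 ])) [500.37965698 103.91236868 345.37457758]
[229.118661   499.85720131 302.15958274]
```

Emit:
{"op": "jog_arm", "data": {
  "deltas": [
    {"delta_pos": [-0.041, -0.025, -0.006], "angular": [0, -4, 0], "fingers": 0},
    {"delta_pos": [-0.082, -0.05, -0.012], "angular": [0, -8, 0], "fingers": 0},
    {"delta_pos": [-0.123, -0.075, -0.018], "angular": [0, -12, 0], "fingers": 0},
    {"delta_pos": [-0.164, -0.1, -0.024], "angular": [0, -16, 0], "fingers": 0},
    {"delta_pos": [-0.205, -0.125, -0.03], "angular": [0, -20, 0], "fingers": 0}
  ]
}}

```text
time_s: 0.6
ee_pos: [364.1, 299.2, 332.8]
orientation: [0.171, 0.21, 0.962, -0.038]
ft_force: [1.1, 0.0, -1.1]
finger_gap: 0.999
gripper_force: 0.0
```

```bash
python3 - <<'E'
from h import *
print(delta(KN+148*pin,RK)); print(sense()['q'],pose()[0])
E
```

```text
(array([-0.1969, -0.1208,  0.059 ]), array([ -2.56, -19.83,  -4.34]))
[ 0.72637939  0.054334    1.76365348 -0.34574871  1.19842618 -0.30846693] [364.10649238 299.20175863 332.81388766]
```

Emit:
{"op": "jog_arm", "data": {
  "deltas": [
    {"delta_pos": [-0.045, -0.028, 0.013], "angular": [-0.6, -4.5, -1], "fingers": 0},
    {"delta_pos": [-0.09, -0.056, 0.026], "angular": [-1.2, -9, -2], "fingers": 0},
    {"delta_pos": [-0.135, -0.084, 0.04], "angular": [-1.8, -13.5, -3], "fingers": 0},
    {"delta_pos": [-0.175, -0.108, 0.052], "angular": [-2.4, -18, -4], "fingers": 0},
    {"delta_pos": [-0.195, -0.12, 0.058], "angular": [-2.5, -19.8, -4.3], "fingers": 0}
  ]
}}

```text
time_s: 1.1
ee_pos: [498.7, 104.9, 344.7]
orientation: [0.337, 0.161, 0.926, -0.059]
ft_force: [0.5, 0.7, 1.2]
finger_gap: 0.999
gripper_force: 0.0
```

```bash
python3 - <<'E'
from h import *
print(delta(KN+148*pin,RK)); print(sense()['q'],pose()[0])
w=cap('wrist','w1.png'); print(proj(w,KN),proj(w,KN+22*np.cross(ey,pin)),proj(w,PIV-197*ex+16*ez))
cv2.imwrite('pics/W1.png',cv2.resize(w['image'][:,:,::-1],(800,600),interpolation=cv2.INTER_CUBIC))
E
```

```text
(array([-0.0019, -0.0003,  0.0007]), array([-0.09, -0.03, -0.04]))
[ 2.59672076e-01  7.82999456e-04  1.86151965e+00 -5.59855988e-01
  7.57434992e-01 -6.58018271e-01] [498.67255309 104.87526395 344.69036598]
[258.35523924 211.86485784] [258.35127123 240.27898512] [379.7092565 -23.6300318]
```

View pics/W1.png

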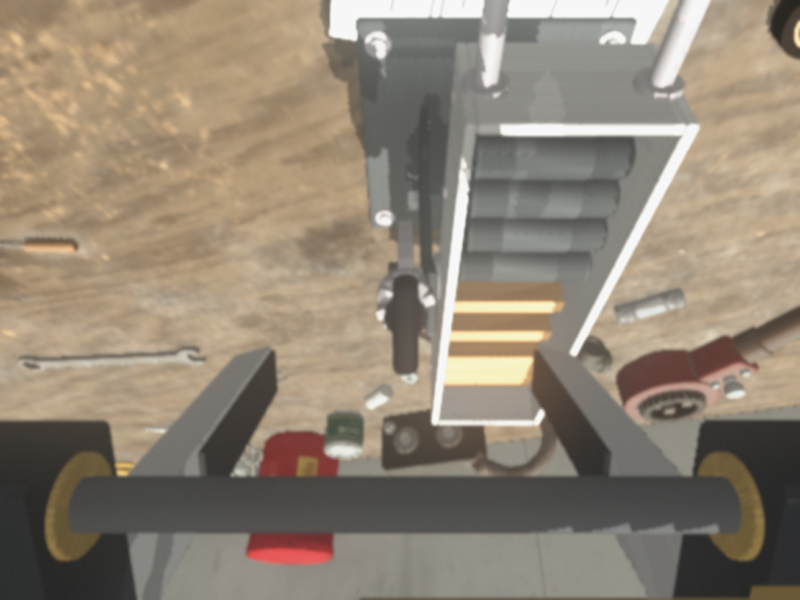

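The wrist view shows the wing knob at (404,325), midway between the fingers and in line with them. The predicted position was (404,331), so the lateral fit is good. The right finger clears the tray, so I'll advance with a narrower opening.

Emit:
{"op": "jog_arm", "data": {
  "deltas": [
    {"delta_pos": [0, 0, 0.01], "angular": [0, 0, 0], "fingers": 0.55},
    {"delta_pos": [0, 0, 0.025], "angular": [0, 0, 0], "fingers": 0.55},
    {"delta_pos": [0, 0, 0.045], "angular": [0, 0, 0], "fingers": 0.55},
    {"delta_pos": [0, 0, 0.06], "angular": [0, 0, 0], "fingers": 0.55},
    {"delta_pos": [0, 0, 0.07], "angular": [0, 0, 0], "fingers": 0.55}
  ]
}}

```text
time_s: 1.65
ee_pos: [540.5, 92.8, 288.9]
orientation: [0.334, 0.16, 0.927, -0.058]
ft_force: [-0.1, 0.2, -0.4]
finger_gap: 0.611
gripper_force: 0.0
```

Emit:
{"op": "jog_arm", "data": {
  "deltas": [
    {"delta_pos": [0, 0, 0], "angular": [0, 0, 0], "fingers": 0.75},
    {"delta_pos": [0, 0, 0], "angular": [0, 0, 0], "fingers": 0.85},
    {"delta_pos": [0, 0, 0], "angular": [0, 0, 0], "fingers": 1},
    {"delta_pos": [0, 0, 0], "angular": [0, 0, 0], "fingers": 1},
    {"delta_pos": [0, 0, 0], "angular": [0, 0, 0], "fingers": 1}
  ]
}}

```text
time_s: 2.15
ee_pos: [540.2, 92.3, 291.6]
orientation: [0.336, 0.161, 0.926, -0.058]
ft_force: [-0.0, 0.1, 0.9]
finger_gap: 0.188
gripper_force: 0.0
```

```bash
python3 - <<'E'
from h import *
s=sense();print(delta(KN+78*pin,RK),s['ft_force'],s['ft_torque'],s['finger_gap']*94)
w=cap('wrist','w2.png');t=cap('top','t2.png')
o=np.vstack([cv2.resize(w['image'],(512,384))[:, :],]);T=cv2.resize(cap('side','s2.png')['image'][130:230,180:330],(288,192))
cv2.imwrite('pics/W2.png',np.hstack([o,np.vstack([T,T*0])])[:,:,::-1])
E
```

```text
(array([-0.0029, -0.0024,  0.0022]), array([-0.  , -0.15, -0.08])) [-0.0071918   0.08914693  0.86795149] [ 0.12564936  0.32062238 -0.00656877] 17.65524620886905
```

View pics/W2.png

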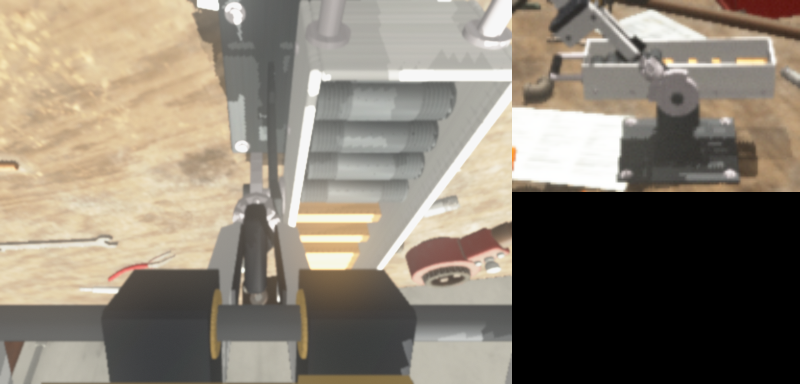

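The knob is between the fingers at about (257,250), and their centre line is at x = 260. The side view shows the gripper aligned with the pin. I'll close the fingers.

Emit:
{"op": "jog_arm", "data": {
  "deltas": [
    {"delta_pos": [0, 0, 0], "angular": [0, 0, 0], "fingers": 1},
    {"delta_pos": [0, 0, 0], "angular": [0, 0, 0], "fingers": 1},
    {"delta_pos": [0, 0, 0], "angular": [0, 0, 0], "fingers": 1},
    {"delta_pos": [0, 0, 0], "angular": [0, 0, 0], "fingers": 1},
    {"delta_pos": [0, 0, 0], "angular": [0, 0, 0], "fingers": 1}
  ]
}}

```text
time_s: 2.8
ee_pos: [540.0, 91.4, 291.5]
orientation: [0.335, 0.161, 0.926, -0.059]
ft_force: [-6.6, -5.7, 5.0]
finger_gap: 0.125
gripper_force: 30.0
```

```bash
python3 - <<'E'
from h import *
s=sense();print(delta(KN+78*pin,RK),s['ft_force'],s['ft_torque'],s['finger_gap']*94,s['q'],s['gripper_force'],pose()[0])
E
```

```text
(array([-0.0029, -0.0015,  0.0021]), array([-0.14, -0.19, -0.09])) [-6.57861783 -5.72941435  4.95792625] [-1.09933316  0.72441015 -1.11008371] 11.760885102010622 [ 0.20752755  0.13953781  1.84292785 -0.60573169  0.63254144 -0.61964115] 30.001154243946075 [539.95879309  91.436416   291.51021217]
```

Emit:
{"op": "jog_arm", "data": {
  "deltas": [
    {"delta_pos": [0, 0, -0.004], "angular": [0, 0, 0], "fingers": 1},
    {"delta_pos": [0, 0, -0.009], "angular": [0, 0, 0], "fingers": 1},
    {"delta_pos": [0, 0, -0.014], "angular": [0, 0, 0], "fingers": 1},
    {"delta_pos": [0, 0, -0.018], "angular": [0, 0, 0], "fingers": 1},
    {"delta_pos": [0, 0, -0.018], "angular": [0, 0, 0], "fingers": 1}
  ]
}}

```text
time_s: 3.3
ee_pos: [529.2, 95.1, 304.6]
orientation: [0.335, 0.161, 0.926, -0.059]
ft_force: [8.1, -9.1, -7.5]
finger_gap: 0.125
gripper_force: 30.0
```

```bash
python3 - <<'E'
from h import *
s=sense();print(delta(KN+78*pin,RK),s['ft_force'],s['ft_torque'],s['finger_gap']*94,RK.inv().apply(s['ft_force']))
E
```

```text
(array([-0.0032, -0.0013,  0.0194]), array([-0.16, -0.22, -0.07])) [ 8.14520999 -9.05673996 -7.46952095] [-1.00128034 -0.23002725 -0.71297846] 11.777142728003811 [-3.40405724 -5.7996459  12.60711028]
```

Emit:
{"op": "jog_arm", "data": {
  "deltas": [
    {"delta_pos": [0, 0, 0], "angular": [0, 0, -8], "fingers": 1},
    {"delta_pos": [0, 0, 0], "angular": [0, 0, -16], "fingers": 1},
    {"delta_pos": [0, 0, 0], "angular": [0, 0, -24], "fingers": 1},
    {"delta_pos": [0, 0, 0], "angular": [0, 0, -32], "fingers": 1},
    {"delta_pos": [0, 0, 0], "angular": [0, 0, -38], "fingers": 1}
  ]
}}

```text
time_s: 3.8
ee_pos: [529.4, 94.9, 304.4]
orientation: [0.297, -0.152, 0.928, -0.166]
ft_force: [8.3, -10.2, -6.3]
finger_gap: 0.125
gripper_force: 30.0
```

```bash
python3 - <<'E'
from h import *
s=sense();print(delta(KN+78*pin,RK),s['ft_force'],s['ft_torque'],s['finger_gap']*94,pose()[1].inv().apply(s['ft_force']))
E
```

```text
(array([-0.0018, -0.0029,  0.0191]), array([-0.1 , -0.28, 38.25])) [  8.25645297 -10.23383784  -6.32798123] [-1.30213758 -0.2803563  -0.95194321] 11.734740389606493 [ 0.64174145 -8.1936372  12.05803783]
```

Emit:
{"op": "jog_arm", "data": {
  "deltas": [
    {"delta_pos": [0, 0, 0], "angular": [0, 0, -8], "fingers": 1},
    {"delta_pos": [0, 0, 0], "angular": [0, 0, -16], "fingers": 1},
    {"delta_pos": [0, 0, 0], "angular": [0, 0, -24], "fingers": 1},
    {"delta_pos": [0, 0, 0], "angular": [0, 0, -31], "fingers": 1},
    {"delta_pos": [0, 0, 0], "angular": [0, 0, -31.5], "fingers": 1}
  ]
}}

```text
time_s: 4.3
ee_pos: [529.5, 94.8, 304.5]
orientation: [0.241, -0.398, 0.852, -0.24]
ft_force: [8.0, -10.5, -7.0]
finger_gap: 0.126
gripper_force: 30.0
```

Emit:
{"op": "jog_arm", "data": {
  "deltas": [
    {"delta_pos": [0, 0, 0], "angular": [0, 0, 0], "fingers": 1},
    {"delta_pos": [0, 0, 0.002], "angular": [0, 0, 0], "fingers": 1},
    {"delta_pos": [0, 0, 0.004], "angular": [0, 0, 0], "fingers": 1},
    {"delta_pos": [0, 0, 0.006], "angular": [0, 0, 0], "fingers": 1},
    {"delta_pos": [0, 0, 0.007], "angular": [0, 0, 0], "fingers": 1}
  ]
}}

```text
time_s: 4.8
ee_pos: [533.4, 93.6, 299.9]
orientation: [0.242, -0.395, 0.853, -0.24]
ft_force: [-18.5, -4.1, 12.7]
finger_gap: 0.128
gripper_force: 30.0
```

```bash
python3 - <<'E'
from h import *
s=sense();print(delta(KN+78*pin,RK),s['ft_force'],s['ft_torque'],s['finger_gap']*94,pose()[1].inv().apply(s['ft_force']),s['q'])
E
```

```text
(array([ 0.0002, -0.003 ,  0.0129]), array([-4.000e-02, -2.700e-01,  6.941e+01])) [-18.50608381  -4.05333947  12.65538668] [-1.41634837  1.25918347 -1.5163746 ] 12.010883928790033 [ 10.93682336   0.42514552 -19.98170805] [ 0.21540319  0.11702581  1.84729179 -0.59744427  0.65209719 -1.83934382]
```

Emit:
{"op": "jog_arm", "data": {
  "deltas": [
    {"delta_pos": [0, 0, -0.001], "angular": [0, 0, 0], "fingers": 1},
    {"delta_pos": [0, 0, -0.001], "angular": [0, 0, 0], "fingers": 0.75},
    {"delta_pos": [0, 0, -0.001], "angular": [0, 0, 0], "fingers": 0.65},
    {"delta_pos": [0, 0, -0.001], "angular": [0, 0, 0], "fingers": 0.65},
    {"delta_pos": [0, 0, -0.001], "angular": [0, 0, 0], "fingers": 0.65}
  ]
}}

```text
time_s: 5.3
ee_pos: [533.0, 94.9, 300.3]
orientation: [0.243, -0.396, 0.853, -0.239]
ft_force: [0.2, 0.8, -0.3]
finger_gap: 0.349
gripper_force: 0.0
```

Emit:
{"op": "jog_arm", "data": {
  "deltas": [
    {"delta_pos": [0, 0, -0.008], "angular": [0, 0, 0], "fingers": 0.6},
    {"delta_pos": [0, 0, -0.03], "angular": [0, 0, 0], "fingers": 0.6},
    {"delta_pos": [0, 0, -0.055], "angular": [0, 0, 0], "fingers": 0.6},
    {"delta_pos": [0, 0, -0.075], "angular": [0, 0, 0], "fingers": 0.6},
    {"delta_pos": [0, 0, -0.08], "angular": [0, 0, 0], "fingers": 0.6}
  ]
}}

```text
time_s: 5.8
ee_pos: [484.1, 112.5, 363.9]
orientation: [0.244, -0.396, 0.852, -0.239]
ft_force: [0.5, -0.3, 0.0]
finger_gap: 0.397
gripper_force: 0.0
```

```bash
python3 - <<'E'
from h import *
s=sense();print(s['finger_gap']*94,s['ft_force'],s['q'])
RH=tool(-pin,-np.cross(ey,pin)); 
for sg in(1,-1):
  Rh=tool(-pin,sg*np.cross(ey,pin)); H=PIV-197*ex+16*ez
  print(sg,delta(H+78*pin+70*pin,Rh))
w=cap('wrist','w3.png'); print(proj(w,H))
cv2.imwrite('pics/W3.png',cv2.resize(w['image'],(800,600),interpolation=cv2.INTER_CUBIC)[:,:,::-1])
E
```

```text
37.337680979945986 [ 0.52404549 -0.25704222  0.02368781] [ 0.28595692 -0.04343057  1.8590068  -0.54712034  0.80816423 -1.87606563]
1 (array([-0.0096,  0.1527,  0.    ]), array([ 1.1000e-01, -8.0000e-02,  1.5939e+02]))
-1 (array([-0.0096,  0.1527,  0.    ]), array([  0.05,   0.08, -20.61]))
[469.54664152 222.64846363]
```

View pics/W3.png

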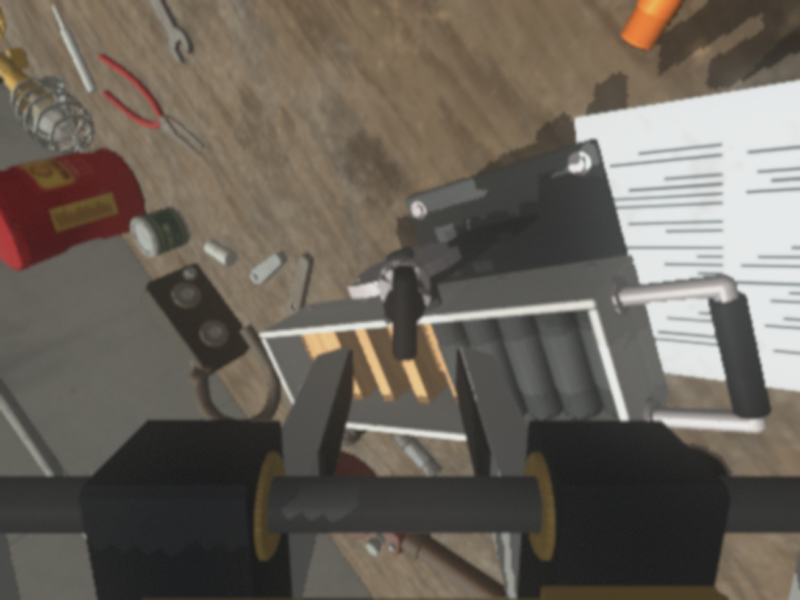

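The wrist view shows the pin staying out, with the wing turned across at (404,310). The handle grip is at (742,355) and the nipples are still in the channel. Next I'll refine the handle position from this view.

```bash
python3 - <<'E'
from h import *
w=ld('w3'); h=plane(w,742/1.5625-.3,355/1.5625-.3,161)
a=ld('side0');b=ld('top0')
print(h,plane(b,170+(536-475)/3.4-.4,90+545/4.4-.4,161),plane(a,190+45/3.5-.4,140+88/3.5-.4,161),PIV-197*ex+16*ez)
p1=plane(w,727/1.5625-.3,296/1.5625-.3,161);p2=plane(w,755/1.5625-.3,412/1.5625-.3,161);print(p1,p2,'yaw',np.degrees(np.arctan2(*(p2-p1)[:2]*[-1,1])))
Rh=tool(-pin,-np.cross(ey,pin))
print(delta(h+148*pin,Rh))
E
```

```text
[492.72777952 179.79831456 161.        ] [494.36754095 181.16780756 161.        ] [492.91134405 184.56048154 161.        ] [493.9146818  175.58395924 161.        ]
[483.27009029 151.18515527 161.        ] [502.97545752 208.86679236 161.        ] yaw -18.86134120694487
(array([-0.0124,  0.1556, -0.002 ]), array([  0.07,   0.06, -20.6 ]))
```

Emit:
{"op": "jog_arm", "data": {
  "deltas": [
    {"delta_pos": [-0.003, 0.032, 0], "angular": [0, 0, -5], "fingers": 0.6},
    {"delta_pos": [-0.006, 0.07, 0], "angular": [0, 0, -10], "fingers": 0.6},
    {"delta_pos": [-0.009, 0.11, 0], "angular": [0, 0, -15], "fingers": 0.6},
    {"delta_pos": [-0.012, 0.145, -0.001], "angular": [0, 0, -20], "fingers": 0.6},
    {"delta_pos": [-0.012, 0.156, -0.002], "angular": [0, 0, -20.6], "fingers": 0.6}
  ]
}}

```text
time_s: 6.35
ee_pos: [401.7, 212.2, 270.0]
orientation: [0.194, -0.544, 0.767, -0.278]
ft_force: [-0.1, -0.6, 0.2]
finger_gap: 0.397
gripper_force: 0.0
```

```bash
cat >>h.py <<'E'
RH=tool(-pin,-np.cross(ey,pin)); HG=np.array([493,180.5,161.])
E
python3 - <<'E'
from h import *
print(delta(HG+78*pin,RH),sense()['q'])
w=cap('wrist','w4.png'); print(proj(w,HG))
cv2.imwrite('pics/W4.png',w['image'][:,:,::-1])
E
```

```text
(array([-0.0008, -0.0044,  0.0675]), array([ 0.32, -0.08,  0.34])) [ 0.60363689  0.01857156  2.02949312 -0.79127425  0.81701657 -1.72373232]
[252.39736273 212.60178127]
```

View pics/W4.png

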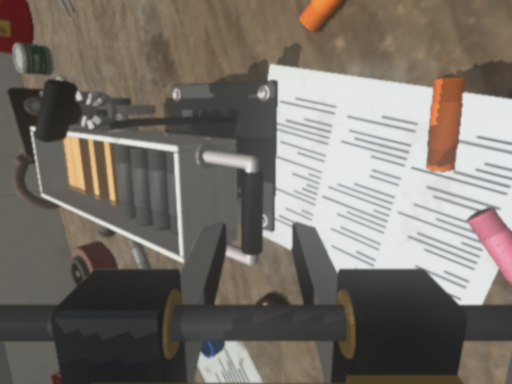

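The grip is at (251,212) and is nearly centred between the fingers. I'll advance with a small y correction, then close.

Emit:
{"op": "jog_arm", "data": {
  "deltas": [
    {"delta_pos": [0, -0.003, 0.01], "angular": [0, 0, 0], "fingers": 0.6},
    {"delta_pos": [0, -0.003, 0.03], "angular": [0, 0, 0], "fingers": 0.6},
    {"delta_pos": [0, -0.003, 0.05], "angular": [0, 0, 0], "fingers": 0.6},
    {"delta_pos": [0, -0.003, 0.065], "angular": [0, 0, 0], "fingers": 0.6},
    {"delta_pos": [0, -0.003, 0.067], "angular": [0, 0, 0], "fingers": 0.6}
  ]
}}

```text
time_s: 6.9
ee_pos: [447.3, 194.3, 222.1]
orientation: [0.195, -0.541, 0.769, -0.278]
ft_force: [0.9, -0.3, 0.0]
finger_gap: 0.4
gripper_force: 0.0
```

Emit:
{"op": "jog_arm", "data": {
  "deltas": [
    {"delta_pos": [0, 0, 0], "angular": [0, 0, 0], "fingers": 0.7},
    {"delta_pos": [0, 0, 0], "angular": [0, 0, 0], "fingers": 0.75},
    {"delta_pos": [0, 0, 0], "angular": [0, 0, 0], "fingers": 0.85},
    {"delta_pos": [0, 0, 0], "angular": [0, 0, 0], "fingers": 1},
    {"delta_pos": [0, 0, 0], "angular": [0, 0, 0], "fingers": 1}
  ]
}}

```text
time_s: 7.4
ee_pos: [444.8, 196.3, 222.6]
orientation: [0.196, -0.542, 0.768, -0.278]
ft_force: [-10.1, 4.2, 0.4]
finger_gap: 0.16
gripper_force: 30.0
```

Emit:
{"op": "jog_arm", "data": {
  "deltas": [
    {"delta_pos": [0, 0, 0], "angular": [0, 0, 0], "fingers": 1},
    {"delta_pos": [0, 0, 0], "angular": [0, 0, 0], "fingers": 1},
    {"delta_pos": [0, 0, 0], "angular": [0, 0, 0], "fingers": 1},
    {"delta_pos": [0, 0, 0], "angular": [0, 0, 0], "fingers": 1},
    {"delta_pos": [0, 0, 0], "angular": [0, 0, 0], "fingers": 1}
  ]
}}

```text
time_s: 7.9
ee_pos: [444.8, 196.3, 222.7]
orientation: [0.196, -0.542, 0.768, -0.278]
ft_force: [-9.9, 2.9, -1.0]
finger_gap: 0.163
gripper_force: 30.0
```

```bash
python3 - <<'E'
from h import *
s=sense();print(delta(HG+78*pin,RH),s['ft_force'],s['ft_torque'],s['finger_gap']*94,s['q'])
p,r=pose();g=p+78*r.apply([0,0,1]);print('grasp',g); 
# arc in tool axes, tool orientation fixed
for th in (.1,.2,.3,.4,.5,.55,.6,-.1,-.2,-.3,-.4,-.5,-.55,-.6):
    v=lambda t:-197*(np.cos(t)*ex-np.sin(t)*ez)+16*(np.sin(t)*ex+np.cos(t)*ez)
    print(th,RH.inv().apply(v(th)-v(0)).round(1))
E
```

```text
(array([-0.0013,  0.0008,  0.0018]), array([ 0.26, -0.01,  0.03])) [-9.87250689  2.86946383 -0.99156008] [ 0.81382915  1.89078298 -0.0096371 ] 15.315643372134115 [ 0.5125851   0.15001351  2.01549476 -0.87604855  0.67873205 -1.66712304]
grasp [491.76377167 179.5932282  162.68137102]
0.1 [ -0.  -14.6 -13.3]
0.2 [ -0.  -30.4 -25.2]
0.3 [  0.  -47.3 -35.4]
0.4 [  0.  -65.2 -43.8]
0.5 [  0.  -83.8 -50.4]
0.55 [  0.  -93.3 -53. ]
0.6 [   0.  -103.   -55.1]
-0.1 [ 0.  13.2 14.7]
-0.2 [-0.  24.8 30.7]
-0.3 [ 0.  34.8 47.8]
-0.4 [-0.  43.  65.7]
-0.5 [-0.  49.4 84.4]
-0.55 [-0.  51.9 94. ]
-0.6 [ -0.   53.9 103.7]
```

Emit:
{"op": "jog_arm", "data": {
  "deltas": [
    {"delta_pos": [0, -0.0057, -0.0055], "angular": [0, 0, 0], "fingers": 1},
    {"delta_pos": [0, -0.0116, -0.0108], "angular": [0, 0, 0], "fingers": 1},
    {"delta_pos": [0, -0.0177, -0.0158], "angular": [0, 0, 0], "fingers": 1},
    {"delta_pos": [0, -0.024, -0.0206], "angular": [0, 0, 0], "fingers": 1},
    {"delta_pos": [0, -0.0304, -0.0252], "angular": [0, 0, 0], "fingers": 1}
  ]
}}

```text
time_s: 8.4
ee_pos: [450.5, 194.3, 260.6]
orientation: [0.195, -0.543, 0.769, -0.277]
ft_force: [-25.4, 10.3, -0.5]
finger_gap: 0.159
gripper_force: 30.0
```

```bash
python3 - <<'E'
from h import *
s=sense();print(delta(HG+78*pin,RH),s['ft_force'],s['ft_torque'],s['finger_gap']*94)
E
```

```text
(array([-0.0013,  0.0296,  0.0273]), array([ 0.46, -0.03,  0.05])) [-25.39812706  10.27765617  -0.50768244] [1.85874968 4.24443157 0.11964246] 14.900887871485983
```

Emit:
{"op": "jog_arm", "data": {
  "deltas": [
    {"delta_pos": [0, -0.0056, -0.005], "angular": [0, 0, 0], "fingers": 1},
    {"delta_pos": [0, -0.0119, -0.0096], "angular": [0, 0, 0], "fingers": 1},
    {"delta_pos": [0, -0.0189, -0.0133], "angular": [0, 0, 0], "fingers": 1},
    {"delta_pos": [0, -0.026, -0.0168], "angular": [0, 0, 0], "fingers": 1},
    {"delta_pos": [0, -0.0333, -0.0199], "angular": [0, 0, 0], "fingers": 1}
  ]
}}

```text
time_s: 8.9
ee_pos: [463.4, 189.7, 298.3]
orientation: [0.195, -0.542, 0.769, -0.277]
ft_force: [-13.2, 3.0, 0.6]
finger_gap: 0.161
gripper_force: 30.0
```

Emit:
{"op": "jog_arm", "data": {
  "deltas": [
    {"delta_pos": [0, -0.0073, -0.0028], "angular": [0, 0, 0], "fingers": 1},
    {"delta_pos": [0, -0.0148, -0.0054], "angular": [0, 0, 0], "fingers": 1},
    {"delta_pos": [0, -0.0224, -0.0077], "angular": [0, 0, 0], "fingers": 1},
    {"delta_pos": [0, -0.03, -0.0096], "angular": [0, 0, 0], "fingers": 1},
    {"delta_pos": [0, -0.0339, -0.0105], "angular": [0, 0, 0], "fingers": 1}
  ]
}}

```text
time_s: 9.4
ee_pos: [482.4, 182.8, 328.7]
orientation: [0.196, -0.542, 0.768, -0.278]
ft_force: [-8.9, 0.6, 0.3]
finger_gap: 0.163
gripper_force: 30.0
```

```bash
python3 - <<'E'
from h import *
s=sense();print(delta(HG+78*pin,RH),s['ft_force'],s['ft_torque'],s['finger_gap']*94)
E
```

```text
(array([-0.0014,  0.0994,  0.0578]), array([ 0.22, -0.04,  0.  ])) [-8.92579216  0.56838009  0.25284323] [ 0.42686601  1.89086323 -0.25666219] 15.364271682074877
```

Emit:
{"op": "jog_arm", "data": {
  "deltas": [
    {"delta_pos": [0, 0, 0], "angular": [0, 0, 0], "fingers": 1},
    {"delta_pos": [0, 0, 0], "angular": [0, 0, 0], "fingers": 1},
    {"delta_pos": [0, 0, 0], "angular": [0, 0, 0], "fingers": 1},
    {"delta_pos": [0, 0, 0], "angular": [0, 0, 0], "fingers": 1},
    {"delta_pos": [0, 0, 0], "angular": [0, 0, 0], "fingers": 1}
  ]
}}

```text
time_s: 9.9
ee_pos: [482.7, 182.7, 328.9]
orientation: [0.196, -0.542, 0.768, -0.279]
ft_force: [-4.5, -2.3, 4.6]
finger_gap: 0.163
gripper_force: 30.0
```

Emit:
{"op": "jog_arm", "data": {
  "deltas": [
    {"delta_pos": [0, 0, 0], "angular": [0, 0, 0], "fingers": 1},
    {"delta_pos": [0, 0, 0], "angular": [0, 0, 0], "fingers": 1},
    {"delta_pos": [0, 0, 0], "angular": [0, 0, 0], "fingers": 1},
    {"delta_pos": [0, 0, 0], "angular": [0, 0, 0], "fingers": 1},
    {"delta_pos": [0, 0, 0], "angular": [0, 0, 0], "fingers": 1}
  ]
}}

```text
time_s: 10.4
ee_pos: [482.7, 182.7, 329.0]
orientation: [0.196, -0.542, 0.768, -0.279]
ft_force: [-4.7, -2.5, 4.4]
finger_gap: 0.159
gripper_force: 30.0
```

```bash
python3 - <<'E'
from h import *
A=cap('side','s5.png')['image'][110:240,180:330];B=cap('top','t5.png')['image'][80:230,150:270]
cv2.imwrite('pics/C5.png',np.hstack([cv2.resize(A,(400,347)),cv2.resize(B,(278,347))])[:,:,::-1])
E
```

```text
(no output)
```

View pics/C5.png

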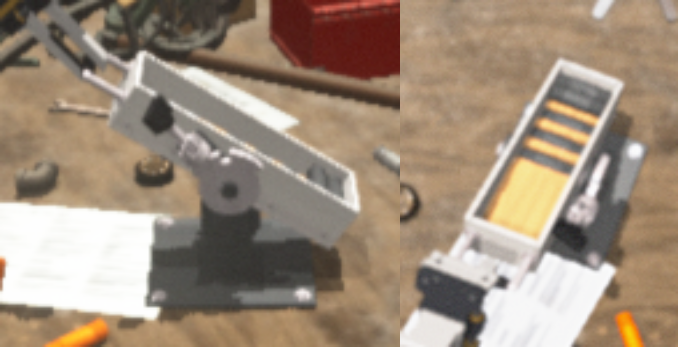

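The side and top crops show two nipples against the far wall at (580,85), three in the pockets, and an empty channel. Next I'll tip the handle down.

Emit:
{"op": "jog_arm", "data": {
  "deltas": [
    {"delta_pos": [0, 0.0077, 0.0018], "angular": [0, 0, 0], "fingers": 1},
    {"delta_pos": [0, 0.0172, 0.0044], "angular": [0, 0, 0], "fingers": 1},
    {"delta_pos": [0, 0.0266, 0.0077], "angular": [0, 0, 0], "fingers": 1},
    {"delta_pos": [0, 0.0357, 0.0113], "angular": [0, 0, 0], "fingers": 1},
    {"delta_pos": [0, 0.0448, 0.0154], "angular": [0, 0, 0], "fingers": 1}
  ]
}}

```text
time_s: 11.0
ee_pos: [460.3, 191.4, 289.4]
orientation: [0.198, -0.542, 0.768, -0.279]
ft_force: [4.5, -0.7, 7.2]
finger_gap: 0.161
gripper_force: 30.0
```

Emit:
{"op": "jog_arm", "data": {
  "deltas": [
    {"delta_pos": [0, 0.0087, 0.0044], "angular": [0, 0, 0], "fingers": 1},
    {"delta_pos": [0, 0.0173, 0.0094], "angular": [0, 0, 0], "fingers": 1},
    {"delta_pos": [0, 0.0255, 0.0148], "angular": [0, 0, 0], "fingers": 1},
    {"delta_pos": [0, 0.0335, 0.0207], "angular": [0, 0, 0], "fingers": 1},
    {"delta_pos": [0, 0.0397, 0.0256], "angular": [0, 0, 0], "fingers": 1}
  ]
}}

```text
time_s: 11.5
ee_pos: [447.1, 196.4, 244.1]
orientation: [0.198, -0.542, 0.767, -0.279]
ft_force: [6.4, 1.0, 7.3]
finger_gap: 0.163
gripper_force: 30.0
```

Emit:
{"op": "jog_arm", "data": {
  "deltas": [
    {"delta_pos": [0, 0.0074, 0.0065], "angular": [0, 0, 0], "fingers": 1},
    {"delta_pos": [0, 0.0146, 0.0133], "angular": [0, 0, 0], "fingers": 1},
    {"delta_pos": [0, 0.0213, 0.0205], "angular": [0, 0, 0], "fingers": 1},
    {"delta_pos": [0, 0.0278, 0.028], "angular": [0, 0, 0], "fingers": 1},
    {"delta_pos": [0, 0.0326, 0.0342], "angular": [0, 0, 0], "fingers": 1}
  ]
}}

```text
time_s: 12.0
ee_pos: [444.4, 197.6, 196.8]
orientation: [0.198, -0.542, 0.767, -0.279]
ft_force: [1.9, 2.4, 8.2]
finger_gap: 0.161
gripper_force: 30.0
```

```bash
python3 - <<'E'
from h import *
s=sense();print(delta(HG+78*pin,RH),s['ft_force'],s['ft_torque'],s['finger_gap']*94,s['q'])
E
```

```text
(array([-0.0003, -0.0165, -0.0174]), array([-0.02,  0.18,  0.  ])) [1.89490566 2.3746769  8.19896887] [-0.10864868 -1.33969146  0.21905509] 15.090967016254124 [ 0.51607493  0.19698102  2.03639156 -0.95374121  0.63599369 -1.56954853]
```

Forces are low, so I'll continue down.

Emit:
{"op": "jog_arm", "data": {
  "deltas": [
    {"delta_pos": [0, 0.0057, 0.0081], "angular": [0, 0, 0], "fingers": 1},
    {"delta_pos": [0, 0.011, 0.0166], "angular": [0, 0, 0], "fingers": 1},
    {"delta_pos": [0, 0.0159, 0.0252], "angular": [0, 0, 0], "fingers": 1},
    {"delta_pos": [0, 0.0203, 0.034], "angular": [0, 0, 0], "fingers": 1},
    {"delta_pos": [0, 0.0235, 0.0412], "angular": [0, 0, 0], "fingers": 1}
  ]
}}

```text
time_s: 12.5
ee_pos: [452.5, 195.4, 155.1]
orientation: [0.191, -0.543, 0.77, -0.274]
ft_force: [-20.6, 1.4, 1.2]
finger_gap: 0.163
gripper_force: 30.0
```

Emit:
{"op": "jog_arm", "data": {
  "deltas": [
    {"delta_pos": [0, 0.0029, 0.0073], "angular": [0, 0, 0], "fingers": 1},
    {"delta_pos": [0, 0.0055, 0.0147], "angular": [0, 0, 0], "fingers": 1},
    {"delta_pos": [0, 0.0079, 0.0223], "angular": [0, 0, 0], "fingers": 1},
    {"delta_pos": [0, 0.0099, 0.03], "angular": [0, 0, 0], "fingers": 1},
    {"delta_pos": [0, 0.0113, 0.0358], "angular": [0, 0, 0], "fingers": 1}
  ]
}}

```text
time_s: 13.0
ee_pos: [465.4, 192.1, 128.0]
orientation: [0.176, -0.546, 0.776, -0.264]
ft_force: [-50.7, 2.4, -17.4]
finger_gap: 0.165
gripper_force: 30.0
```

Emit:
{"op": "jog_arm", "data": {
  "deltas": [
    {"delta_pos": [0, 0, 0], "angular": [0, 0, 0], "fingers": 1},
    {"delta_pos": [0, 0, 0], "angular": [0, 0, 0], "fingers": 1},
    {"delta_pos": [0, 0, 0], "angular": [0, 0, 0], "fingers": 1},
    {"delta_pos": [0, 0, 0], "angular": [0, 0, 0], "fingers": 1},
    {"delta_pos": [0, 0, 0], "angular": [0, 0, 0], "fingers": 1}
  ]
}}

```text
time_s: 13.5
ee_pos: [465.3, 192.1, 127.9]
orientation: [0.175, -0.546, 0.776, -0.264]
ft_force: [-41.0, 1.0, -22.4]
finger_gap: 0.162
gripper_force: 30.0
```

Emit:
{"op": "jog_arm", "data": {
  "deltas": [
    {"delta_pos": [0, 0, 0], "angular": [0, 0, 0], "fingers": 1},
    {"delta_pos": [0, 0, 0], "angular": [0, 0, 0], "fingers": 1},
    {"delta_pos": [0, 0, 0], "angular": [0, 0, 0], "fingers": 1},
    {"delta_pos": [0, 0, 0], "angular": [0, 0, 0], "fingers": 1},
    {"delta_pos": [0, 0, 0], "angular": [0, 0, 0], "fingers": 1}
  ]
}}

```text
time_s: 14.0
ee_pos: [465.3, 192.1, 127.9]
orientation: [0.175, -0.546, 0.776, -0.264]
ft_force: [-40.0, 1.2, -21.4]
finger_gap: 0.159
gripper_force: 30.0
```

```bash
python3 - <<'E'
from h import *
s=sense();print(delta(HG+78*pin,RH),s['ft_force'],s['ft_torque'],s['finger_gap']*94)
A=cap('side','s6.png')['image'][110:240,180:330];B=cap('top','t6.png')['image'][80:230,150:270]
cv2.imwrite('pics/C6.png',np.hstack([cv2.resize(A,(400,347)),cv2.resize(B,(278,347))])[:,:,::-1])
E
```

```text
(array([ 0.0033, -0.0396, -0.0863]), array([ 3.1 , -0.96,  0.24])) [-40.00734384   1.18599963 -21.42036981] [ 1.13731105  8.28804673 -1.37209319] 14.987287706438961
```

View pics/C6.png

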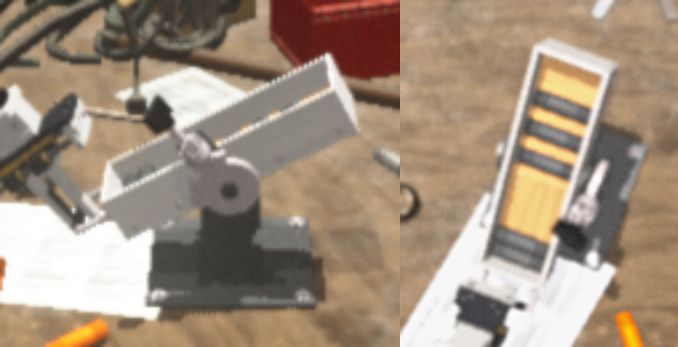

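The two excess nipples are back in the channel at (515,250), and one sits in each pocket. The hand is pressing with about 45 N, so I'll reverse to level now.

Emit:
{"op": "jog_arm", "data": {
  "deltas": [
    {"delta_pos": [0, -0.0014, -0.0058], "angular": [0, 0, 0], "fingers": 1},
    {"delta_pos": [0, -0.0034, -0.0135], "angular": [0, 0, 0], "fingers": 1},
    {"delta_pos": [0, -0.0058, -0.0211], "angular": [0, 0, 0], "fingers": 1},
    {"delta_pos": [0, -0.0084, -0.0285], "angular": [0, 0, 0], "fingers": 1},
    {"delta_pos": [0, -0.0113, -0.0358], "angular": [0, 0, 0], "fingers": 1}
  ]
}}

```text
time_s: 14.6
ee_pos: [453.7, 196.5, 163.8]
orientation: [0.175, -0.546, 0.776, -0.264]
ft_force: [-40.0, -2.9, -14.4]
finger_gap: 0.163
gripper_force: 30.0
```

```bash
python3 - <<'E'
from h import *
s=sense();print(delta(HG+78*pin,RH),s['ft_force'],s['ft_torque'],s['finger_gap']*94,s['q'])
E
```

```text
(array([ 0.0029, -0.028 , -0.0501]), array([ 3.05, -1.03,  0.21])) [-40.04799954  -2.91466711 -14.3702625 ] [ 0.27612923  7.80098566 -1.90100061] 15.294009464935835 [ 0.49568432  0.27835586  2.01509189 -0.92982272  0.6094021  -1.58016697]
```

```bash
cat >>h.py <<'E'
v=lambda t:-197*(np.cos(t)*ex-np.sin(t)*ez)+16*(np.sin(t)*ex+np.cos(t)*ez)
G0=np.array([491.8,179.6,162.0])  # gripped grasp point at level
from scipy.optimize import brentq
def theta():
    p,r=pose(); g=p+78*r.apply([0,0,1]); t=brentq(lambda t:(v(t)-v(0))[2]-(g-G0)[2],-.9,.9); return t,g,(g-G0-(v(t)-v(0)))
E
python3 - <<'E'
from h import *
t,g,e=theta();print(t,g,e,pose()[1].inv().apply(e))
r=pose()[1]
for t2 in np.arange(t+.04,.02,.04):
  print(round(t2,3),r.inv().apply(v(t2)-v(t)).round(1))
print(r.inv().apply(-ex))
E
```

```text
-0.3080197094811974 [497.40794019 179.42902079 101.52206086] [1.44320616e+00 1.31201587e+00 1.42108547e-14] [-1.72750068 -0.74033754  0.52141291]
-0.268 [ 0.1 -3.4 -7.2]
-0.228 [  0.3  -7.  -14.2]
-0.188 [  0.4 -10.9 -21. ]
-0.148 [  0.6 -15.1 -27.8]
-0.108 [  0.7 -19.5 -34.3]
-0.068 [  0.8 -24.2 -40.6]
-0.028 [  0.9 -29.2 -46.8]
0.012 [  1.1 -34.4 -52.7]
[ 0.00834412  0.79920355 -0.60100255]
```

Emit:
{"op": "jog_arm", "data": {
  "deltas": [
    {"delta_pos": [0, 0.001, -0.006], "angular": [0.5, 0, 0], "fingers": 1},
    {"delta_pos": [0, -0.001, -0.013], "angular": [1, 0, 0], "fingers": 1},
    {"delta_pos": [0, -0.003, -0.02], "angular": [1.5, 0, 0], "fingers": 1},
    {"delta_pos": [0, -0.006, -0.0265], "angular": [2, 0, 0], "fingers": 1},
    {"delta_pos": [0, -0.0093, -0.033], "angular": [2.5, 0, 0], "fingers": 1}
  ]
}}

```text
time_s: 15.1
ee_pos: [445.6, 201.1, 199.4]
orientation: [0.191, -0.54, 0.769, -0.283]
ft_force: [-6.5, -15.6, -6.3]
finger_gap: 0.161
gripper_force: 30.0
```

```bash
python3 - <<'E'
from h import *
s=sense();print(delta(HG+78*pin,RH),s['ft_force'],s['ft_torque'],s['finger_gap']*94,s['q'])
t,g,e=theta();r=pose()[1];print(t,g,e,r.inv().apply(e),'tolevel',r.inv().apply(v(0)-v(t)),r.inv().apply(v(-.05)-v(t)))
E
```

```text
(array([ 0.0037, -0.0149, -0.0154]), array([ 0.05, -0.84,  0.08])) [ -6.5166744  -15.58079597  -6.34587405] [-1.46704146  2.33334169 -1.76781737] 15.178965148554157 [ 0.52656319  0.20336695  2.02037235 -0.94165736  0.66618251 -1.57726586]
-0.11351192149596637 [492.35114672 183.2248062  139.58317343] [1.06408474 3.44215719 0.        ] [-3.59800602  0.11156915 -0.15042422] tolevel [  0.26745183 -14.8124298  -16.83243811] [ 0.15234834 -8.05273964 -9.62580953]
```

Emit:
{"op": "jog_arm", "data": {
  "deltas": [
    {"delta_pos": [0.001, -0.004, -0.0045], "angular": [0, -0.3, 0], "fingers": 1},
    {"delta_pos": [0.002, -0.008, -0.009], "angular": [0, -0.6, 0], "fingers": 1},
    {"delta_pos": [0.003, -0.012, -0.0135], "angular": [0, -0.8, 0], "fingers": 1},
    {"delta_pos": [0.0037, -0.0148, -0.0168], "angular": [0, -0.8, 0], "fingers": 1},
    {"delta_pos": [0.0037, -0.0148, -0.0168], "angular": [0, -0.8, 0], "fingers": 1}
  ]
}}

```text
time_s: 15.6
ee_pos: [445.1, 199.6, 222.9]
orientation: [0.199, -0.543, 0.767, -0.278]
ft_force: [-22.5, 3.9, 4.2]
finger_gap: 0.158
gripper_force: 30.0
```

```bash
python3 - <<'E'
from h import *
s=sense();print(s['ft_force'],s['ft_torque'],pose()[0])
t,g,e=theta();r=pose()[1];print(t,g,e,r.inv().apply(e),'tolevel',r.inv().apply(v(0)-v(t)))
a=cap('side','s7.png');b=cap('top','t7.png');a0=ld('side0')
# rim line / board edge compare: slope of white rim via template shift of far end and near end
for n,(u0,v0,u1,v1) in dict(far=(300,145,325,185),near=(206,148,230,185)).items():
    T=a0['image'][v0:v1,u0:u1]; I=a['image'][v0-12:v1+12,u0-12:u1+12]
    m=cv2.matchTemplate(I,T,cv2.TM_CCOEFF_NORMED); _,mx,_,l=cv2.minMaxLoc(m); 
    y=m[:,l[0]][l[1]-1:l[1]+2]; print(n,mx,l[0]-12,l[1]-12+(y[0]-y[2])/(2*(y[0]-2*y[1]+y[2])))
A=a['image'][110:240,180:330];B=b['image'][80:230,150:270]
cv2.imwrite('pics/C7.png',np.hstack([cv2.resize(A,(400,347)),cv2.resize(B,(278,347))])[:,:,::-1])
E
```

```text
[-22.46839433   3.91656887   4.18558378] [ 0.70279331  3.18798997 -0.45726715] [445.12601122 199.60809998 222.91237742]
0.005897310102266055 [492.51413552 183.23139256 163.16148513] [6.22019201e-01 3.66419371e+00 7.10542736e-15] [-3.66328078  0.49029    -0.39142442] tolevel [0.00442532 0.82148845 0.82688947]
far 0.9975444078445435 0 -0.023261601
near 0.9500544667243958 0 0.029607333
```

View pics/C7.png

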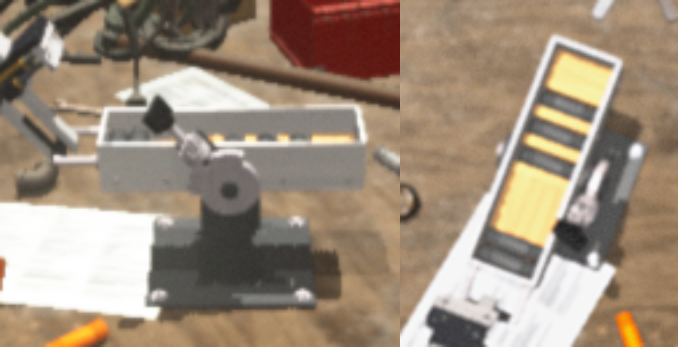

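The side and top crops show the board level, matching the start image to within 0.03 px at both ends. There is one nipple in each pocket and two in the channel. Now I'll ease off and release the handle.

Emit:
{"op": "jog_arm", "data": {
  "deltas": [
    {"delta_pos": [0, 0.001, -0.001], "angular": [0, 0, 0], "fingers": 1},
    {"delta_pos": [0, 0.0015, -0.0013], "angular": [0, 0, 0], "fingers": 1},
    {"delta_pos": [0, 0.0015, -0.0013], "angular": [0, 0, 0], "fingers": 0.75},
    {"delta_pos": [0, 0.0015, -0.0013], "angular": [0, 0, 0], "fingers": 0.6},
    {"delta_pos": [0, 0.0015, -0.0013], "angular": [0, 0, 0], "fingers": 0.6}
  ]
}}

```text
time_s: 16.2
ee_pos: [444.7, 200.2, 223.7]
orientation: [0.201, -0.543, 0.767, -0.279]
ft_force: [0.4, -1.2, -0.4]
finger_gap: 0.376
gripper_force: 0.0
```

Emit:
{"op": "jog_arm", "data": {
  "deltas": [
    {"delta_pos": [0, 0, -0.005], "angular": [0, 0, 0], "fingers": 0.6},
    {"delta_pos": [0, 0, -0.02], "angular": [0, 0, 0], "fingers": 0.6},
    {"delta_pos": [0, 0, -0.045], "angular": [0, 0, 0], "fingers": 0.6},
    {"delta_pos": [0, 0, -0.07], "angular": [0, 0, 0], "fingers": 0.6},
    {"delta_pos": [0, 0, -0.08], "angular": [0, 0, 0], "fingers": 0.6}
  ]
}}

```text
time_s: 16.7
ee_pos: [395.2, 217.5, 286.4]
orientation: [0.201, -0.543, 0.766, -0.279]
ft_force: [0.8, 0.2, -0.9]
finger_gap: 0.398
gripper_force: 0.0
```

```bash
cat >>h.py <<'E'
def level(f):
    a=cap('side',f);a0=ld('side0')
    for n,(u0,v0,u1,v1) in dict(far=(300,145,325,185),near=(210,148,230,185)).items():
        T=a0['image'][v0:v1,u0:u1]; I=a['image'][v0-12:v1+12,u0-12:u1+12]
        m=cv2.matchTemplate(I,T,cv2.TM_CCOEFF_NORMED); _,mx,_,l=cv2.minMaxLoc(m)
        y=m[:,l[0]][l[1]-1:l[1]+2]; print(n,mx.__round__(3),l[0]-12,l[1]-12+(y[0]-y[2])/(2*(y[0]-2*y[1]+y[2])))
E
python3 - <<'E'
from h import *
s=sense();print(s['ft_force'],s['q'],s['finger_gap']); level('s8.png')
# knob at rest: grasp commanded earlier; wing turned 1.2 rad
RT=RK*R.from_euler('z',-1.2)
K1=np.array([540.0,91.4,291.5])+0*pin   # TCP at home grip
for back in(80,11): print(delta(K1+back*pin,RT))
E
```

```text
[ 0.81641573  0.23616234 -0.85011132] [ 0.62465351 -0.01224862  2.02015281 -0.77875265  0.84747935 -1.73108572] 0.3975303861435321
far 0.98 0 0.06267033
near 0.989 0 -0.021807669
(array([ 0.0706, -0.1399,  0.0313]), array([-0.14,  0.56, 21.24]))
(array([ 0.0712, -0.1396,  0.1003]), array([-0.14,  0.56, 21.24]))
```

Emit:
{"op": "jog_arm", "data": {
  "deltas": [
    {"delta_pos": [0.014, -0.028, 0.006], "angular": [0, 0.1, 5], "fingers": 0.6},
    {"delta_pos": [0.03, -0.06, 0.013], "angular": [0, 0.3, 10], "fingers": 0.6},
    {"delta_pos": [0.048, -0.095, 0.021], "angular": [0, 0.4, 15], "fingers": 0.6},
    {"delta_pos": [0.065, -0.128, 0.029], "angular": [-0.1, 0.5, 20], "fingers": 0.6},
    {"delta_pos": [0.0706, -0.14, 0.0313], "angular": [-0.1, 0.56, 21.2], "fingers": 0.6}
  ]
}}

```text
time_s: 17.25
ee_pos: [494.1, 105.7, 351.4]
orientation: [0.244, -0.389, 0.855, -0.239]
ft_force: [-0.4, -0.0, -0.2]
finger_gap: 0.396
gripper_force: 0.0
```

Emit:
{"op": "jog_arm", "data": {
  "deltas": [
    {"delta_pos": [0, 0, 0], "angular": [0, 0, 0], "fingers": 0.6},
    {"delta_pos": [0, 0, 0], "angular": [0, 0, 0], "fingers": 0.6},
    {"delta_pos": [0, 0, 0], "angular": [0, 0, 0], "fingers": 0.6},
    {"delta_pos": [0, 0, 0], "angular": [0, 0, 0], "fingers": 0.6},
    {"delta_pos": [0, 0, 0], "angular": [0, 0, 0], "fingers": 0.6}
  ]
}}

```text
time_s: 17.75
ee_pos: [492.1, 108.5, 350.3]
orientation: [0.244, -0.392, 0.854, -0.239]
ft_force: [-0.5, 1.1, 0.2]
finger_gap: 0.4
gripper_force: 0.0
```

```bash
python3 - <<'E'
from h import *
s=sense();print(s['ft_force'],s['q'],s['finger_gap']); level('s9.png')
RT=RK*R.from_euler('z',-1.2)
print(delta(np.array([533.2,93.9,300.1]),RT))
w=cap('wrist','w9.png');g=cv2.cvtColor(w['image'],cv2.COLOR_RGB2HSV)
m=(w['image'].max(2)<50)[150:260,200:320].astype(np.uint8)
n,l,st,ce=cv2.connectedComponentsWithStats(m)
for i in range(1,n):
    if st[i,4]>80: print(ce[i]+[200,150],st[i]+[200,150,0,0,0])
print(proj(w,KN+11*pin), proj(ld('w3'),KN+11*pin))
E
```

```text
[-0.51737561  1.09091065  0.19865355] [ 0.27241601 -0.01573621  1.86418358 -0.5592642   0.77685116 -1.85721563] 0.4000390529549325
far 0.98 0 0.07128739
near 0.979 0 -0.03741491
(array([-0.0006, -0.0009,  0.0665]), array([ 0.02, -0.15,  0.14]))
[305.26684636 157.28571429] [288 150  32  18 371]
[258.38541667 183.57291667] [252 179  13  15  96]
[253.41693166 211.0823907 ] [255.13148454 201.64190735]
```

Emit:
{"op": "jog_arm", "data": {
  "deltas": [
    {"delta_pos": [0, 0, 0.01], "angular": [0, 0, 0], "fingers": 0.6},
    {"delta_pos": [0, 0, 0.03], "angular": [0, 0, 0], "fingers": 0.6},
    {"delta_pos": [0, -0.001, 0.05], "angular": [0, 0, 0], "fingers": 0.6},
    {"delta_pos": [0, -0.001, 0.063], "angular": [0, 0, 0], "fingers": 0.6},
    {"delta_pos": [0, -0.001, 0.0665], "angular": [0, 0, 0], "fingers": 0.6}
  ]
}}

```text
time_s: 18.35
ee_pos: [533.5, 92.4, 298.6]
orientation: [0.243, -0.391, 0.855, -0.239]
ft_force: [1.1, -0.1, 0.0]
finger_gap: 0.396
gripper_force: 0.0
```

Emit:
{"op": "jog_arm", "data": {
  "deltas": [
    {"delta_pos": [0, 0, 0], "angular": [0, 0, 0], "fingers": 0.7},
    {"delta_pos": [0, 0, 0], "angular": [0, 0, 0], "fingers": 0.75},
    {"delta_pos": [0, 0, 0], "angular": [0, 0, 0], "fingers": 0.85},
    {"delta_pos": [0, 0, 0], "angular": [0, 0, 0], "fingers": 1},
    {"delta_pos": [0, 0, 0], "angular": [0, 0, 0], "fingers": 1}
  ]
}}

```text
time_s: 18.85
ee_pos: [532.9, 93.1, 300.6]
orientation: [0.244, -0.391, 0.855, -0.239]
ft_force: [-4.9, 3.7, 0.2]
finger_gap: 0.127
gripper_force: 30.0
```

Emit:
{"op": "jog_arm", "data": {
  "deltas": [
    {"delta_pos": [0, 0, 0], "angular": [0, 0, 0], "fingers": 1},
    {"delta_pos": [0, 0, 0], "angular": [0, 0, 0], "fingers": 1},
    {"delta_pos": [0, 0, 0], "angular": [0, 0, 0], "fingers": 1},
    {"delta_pos": [0, 0, 0], "angular": [0, 0, 0], "fingers": 1},
    {"delta_pos": [0, 0, 0], "angular": [0, 0, 0], "fingers": 1}
  ]
}}

```text
time_s: 19.35
ee_pos: [533.0, 93.1, 300.6]
orientation: [0.244, -0.391, 0.855, -0.239]
ft_force: [-4.7, 1.5, 3.3]
finger_gap: 0.126
gripper_force: 30.0
```

```bash
python3 - <<'E'
from h import *
s=sense();print(s['ft_force'],pose()[1].inv().apply(s['ft_force']),s['ft_torque'],s['finger_gap']*94)
RT=RK*R.from_euler('z',-1.2)
print(delta(np.array([533.2,93.9,300.1]),RT))
E
```

```text
[-4.69121234  1.4865216   3.34557273] [ 0.75981515  1.44436841 -5.72246078] [0.32295723 0.6257126  0.09563209] 11.802361457972594
(array([-0.0007,  0.0007,  0.0004]), array([-0.01, -0.14,  0.08]))
```

Gripped at 11.8 mm. Pull out 7.5 mm, turn back 69°, then lower.

Emit:
{"op": "jog_arm", "data": {
  "deltas": [
    {"delta_pos": [0, 0, -0.002], "angular": [0, 0, 0], "fingers": 1},
    {"delta_pos": [0, 0, -0.004], "angular": [0, 0, 0], "fingers": 1},
    {"delta_pos": [0, 0, -0.006], "angular": [0, 0, 0], "fingers": 1},
    {"delta_pos": [0, 0, -0.0078], "angular": [0, 0, 0], "fingers": 1},
    {"delta_pos": [0, 0, -0.0078], "angular": [0, 0, 0], "fingers": 1}
  ]
}}

```text
time_s: 19.85
ee_pos: [528.4, 94.6, 305.9]
orientation: [0.244, -0.391, 0.855, -0.239]
ft_force: [8.0, -0.7, -9.0]
finger_gap: 0.125
gripper_force: 30.0
```

```bash
python3 - <<'E'
from h import *
s=sense();print(pose()[1].inv().apply(s['ft_force']),s['ft_torque'],s['finger_gap']*94)
print(delta(np.array([540.0,91.4,291.5]),RK))
E
```

```text
[-1.92403442  0.58026327 11.88861905] [ 0.51070869 -0.20349028  0.40278915] 11.796385455751992
(array([-0.0009,  0.0004,  0.0187]), array([-0.09, -0.16, 68.86]))
```

Emit:
{"op": "jog_arm", "data": {
  "deltas": [
    {"delta_pos": [0, 0, 0], "angular": [0, 0, 8], "fingers": 1},
    {"delta_pos": [0, 0, 0], "angular": [0, 0, 16], "fingers": 1},
    {"delta_pos": [0, 0, 0], "angular": [0, 0, 24], "fingers": 1},
    {"delta_pos": [0, 0, 0], "angular": [0, 0, 32], "fingers": 1},
    {"delta_pos": [0, 0, 0], "angular": [0, 0, 38], "fingers": 1}
  ]
}}

```text
time_s: 20.35
ee_pos: [528.5, 94.6, 305.7]
orientation: [0.309, -0.089, 0.936, -0.146]
ft_force: [9.3, 0.6, -8.6]
finger_gap: 0.125
gripper_force: 30.0
```

Emit:
{"op": "jog_arm", "data": {
  "deltas": [
    {"delta_pos": [0, 0, 0], "angular": [0, 0, 8], "fingers": 1},
    {"delta_pos": [0, 0, 0], "angular": [0, 0, 16], "fingers": 1},
    {"delta_pos": [0, 0, 0], "angular": [0, 0, 24], "fingers": 1},
    {"delta_pos": [0, 0, 0], "angular": [0, 0, 30.5], "fingers": 1},
    {"delta_pos": [0, 0, 0], "angular": [0, 0, 31], "fingers": 1}
  ]
}}

```text
time_s: 20.85
ee_pos: [528.5, 94.6, 305.7]
orientation: [0.336, 0.164, 0.926, -0.058]
ft_force: [9.2, 0.2, -8.4]
finger_gap: 0.123
gripper_force: 30.0
```

```bash
python3 - <<'E'
from h import *
s=sense();print(pose()[1].inv().apply(s['ft_force']),s['ft_torque'],s['finger_gap']*94)
print(delta(np.array([540.0,91.4,291.5]),RK)); level('s10.png')
E
```

```text
[-1.21092835  3.27234867 11.96485333] [ 0.54828094 -0.18850033  0.49347137] 11.582994422097116
(array([0.    , 0.0009, 0.0185]), array([-0.15, -0.09, -0.39]))
far 0.98 0 0.068643585
near 0.874 0 -0.0641468
```

Lower it to home while still gripped.

Emit:
{"op": "jog_arm", "data": {
  "deltas": [
    {"delta_pos": [0, 0, 0.004], "angular": [0, 0, 0], "fingers": 1},
    {"delta_pos": [0, 0, 0.008], "angular": [0, 0, 0], "fingers": 1},
    {"delta_pos": [0, 0, 0.012], "angular": [0, 0, 0], "fingers": 1},
    {"delta_pos": [0, 0, 0.016], "angular": [0, 0, 0], "fingers": 1},
    {"delta_pos": [0, 0, 0.018], "angular": [0, 0, 0], "fingers": 1}
  ]
}}

```text
time_s: 21.4
ee_pos: [539.5, 90.7, 292.0]
orientation: [0.336, 0.162, 0.926, -0.059]
ft_force: [-0.6, 3.5, 1.5]
finger_gap: 0.122
gripper_force: 30.0
```

```bash
python3 - <<'E'
from h import *
s=sense();print(pose()[1].inv().apply(s['ft_force']),s['ft_torque'],s['finger_gap']*94)
print(delta(np.array([540.0,91.4,291.5]),RK))
E
```

```text
[ 0.37417961  3.07518534 -2.2267702 ] [0.62658686 0.08241152 0.40775589] 11.447367563403356
(array([0.0001, 0.0008, 0.0006]), array([-0.14, -0.07, -0.15]))
```

Emit:
{"op": "jog_arm", "data": {
  "deltas": [
    {"delta_pos": [0, 0, 0], "angular": [0, 0, 0], "fingers": 0.75},
    {"delta_pos": [0, 0, 0], "angular": [0, 0, 0], "fingers": 0.65},
    {"delta_pos": [0, 0, 0], "angular": [0, 0, 0], "fingers": 0.6},
    {"delta_pos": [0, 0, 0], "angular": [0, 0, 0], "fingers": 0.6},
    {"delta_pos": [0, 0, 0], "angular": [0, 0, 0], "fingers": 0.6}
  ]
}}

```text
time_s: 21.9
ee_pos: [539.3, 90.6, 292.5]
orientation: [0.336, 0.162, 0.926, -0.059]
ft_force: [0.2, -0.6, -0.1]
finger_gap: 0.398
gripper_force: 0.0
```

Emit:
{"op": "jog_arm", "data": {
  "deltas": [
    {"delta_pos": [0, 0, -0.008], "angular": [0, 0, 0], "fingers": 0.6},
    {"delta_pos": [0, 0, -0.03], "angular": [0, 0, 0], "fingers": 0.6},
    {"delta_pos": [0, 0, -0.06], "angular": [0, 0, 0], "fingers": 0.6},
    {"delta_pos": [0, 0, -0.09], "angular": [0, 0, 0], "fingers": 0.6},
    {"delta_pos": [0, 0, -0.11], "angular": [0, 0, 0], "fingers": 0.6}
  ]
}}

```text
time_s: 22.4
ee_pos: [471.7, 114.9, 378.8]
orientation: [0.337, 0.162, 0.926, -0.058]
ft_force: [-0.7, 0.9, -0.5]
finger_gap: 0.401
gripper_force: 0.0
```

Emit:
{"op": "jog_arm", "data": {
  "deltas": [
    {"delta_pos": [0, 0, -0.01], "angular": [0, 0, 0], "fingers": 0.6},
    {"delta_pos": [0, 0, -0.02], "angular": [0, 0, 0], "fingers": 0.6},
    {"delta_pos": [0, 0, -0.025], "angular": [0, 0, 0], "fingers": 0.6},
    {"delta_pos": [0, 0, -0.025], "angular": [0, 0, 0], "fingers": 0.6},
    {"delta_pos": [0, 0, -0.025], "angular": [0, 0, 0], "fingers": 0.6}
  ]
}}

```text
time_s: 22.9
ee_pos: [458.0, 119.9, 395.3]
orientation: [0.336, 0.162, 0.926, -0.059]
ft_force: [-0.3, 0.4, -0.3]
finger_gap: 0.402
gripper_force: 0.0
```

```bash
python3 - <<'E'
from h import *
level('s11.png');cap('top','t11.png')
dk=lambda c,b:[(lambda m:(np.argwhere(m).mean(0)[::-1].round(2)+[b[0],b[1]],m.sum()))(c['image'][b[1]:b[3],b[0]:b[2]].max(2)<60)]
for f in('side0','s8','s11'): print(f,dk(ld(f),(228,144,255,166)))
for f in('top0','t7','t11'): print(f,dk(ld(f),(215,165,238,195)))
# knob template, start vs now
for f0,f1,(u0,v0,u1,v1) in(('side0','s11',(232,146,256,166)),('side0','s8',(232,146,256,166)),('top0','t11',(216,160,240,192))):
    m=cv2.matchTemplate(ld(f1)['image'][v0-10:v1+10,u0-10:u1+10],ld(f0)['image'][v0:v1,u0:u1],cv2.TM_CCOEFF_NORMED);print(cv2.minMaxLoc(m)[1::2])
# pocket/channel darkness along the board midline in top view (deck z ~158)
t=ld('t11')
for x in range(-120,165,8):
    u,vv=proj(t,PIV+np.array([0,0,20])+ex*(x-22)).round().astype(int) if 0 else proj(t,PIV+[0,0,15]+ex*x).round().astype(int); print(x,t['image'][vv,u].tolist(),end=' ')
E
```

```text
far 0.98 0 0.06683471
near 0.974 0 -0.03680032
side0 [(array([241.46, 156.05]), np.int64(108))]
s8 [(array([239.46, 153.56]), np.int64(79))]
s11 [(array([241.66, 155.9 ]), np.int64(105))]
top0 [(array([223.96, 179.92]), np.int64(71))]
t7 [(array([223.58, 181.47]), np.int64(105))]
t11 [(array([224.05, 179.67]), np.int64(66))]
(0.9914126396179199, (10, 10))
(0.7313708662986755, (7, 10))
(0.9314287304878235, (10, 10))
-120 [88, 83, 86] -112 [147, 147, 146] -104 [122, 121, 121] -96 [251, 228, 147] -88 [247, 237, 159] -80 [247, 235, 157] -72 [247, 237, 160] -64 [247, 237, 163] -56 [247, 238, 167] -48 [247, 236, 160] -40 [247, 238, 168] -32 [247, 234, 155] -24 [247, 237, 161] -16 [248, 244, 172] -8 [127, 116, 104] 0 [138, 136, 135] 8 [109, 106, 101] 16 [232, 197, 130] 24 [251, 243, 167] 32 [149, 133, 114] 40 [142, 140, 140] 48 [109, 106, 100] 56 [251, 233, 152] 64 [251, 243, 166] 72 [115, 113, 115] 80 [144, 143, 139] 88 [120, 96, 79] 96 [251, 237, 156] 104 [247, 243, 180] 112 [247, 240, 169] 120 [247, 238, 162] 128 [247, 241, 170] 136 [250, 233, 152] 144 [182, 145, 111] 152 [230, 229, 230] 160 [224, 212, 200]
```

```bash
python3 -c "
from plant import sign_off
print(sign_off())"
```

```text
the job is handed in; nothing more can be done
None
```

I handed the job in at about 23 s: one nipple in each of the three pockets, two in the channel, and the board level with the index pin turned back and home. One caveat: at full handle-down the wrist force reached about 54 N, under the 120 N limit; I couldn't tell whether any of it was the gripper's body pressing on the board, where the limit is 40 N.

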